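# Counterweigh a centrifuge cup on the spring scale

## Task

Stand the aluminium centrifuge cup upright on the pan of the spring scale, then add steel weights beside it until the pointer comes to rest in the marked band of the gauge. Put every weight that is left over into the open drawer, and last of all push the drawer fully shut. Keep the cup upright, and leave the petri dish and the sample pot where they stand.

Things in the scene. Friction and masses are not known exactly. Their poses are not given: they have to be found in the camera images.
- scale: the grey spring scale, fixed to the bench; origin on the bench under its column, which is 60 mm wide (y), 26 mm deep and 180 mm high; the pan stands 160 mm from the column along the scale's -x; the column's +x face carries the gauge
- pan (a joint): how far the sprung pan has sunk, m: 0 when empty, growing as it sinks, stop at 0.085; it sinks 4.0 mm for each 100 g put on it; the pointer is in the middle of the gauge's marked band at 0.058
- pan_floor (a point): centre of the upper face of the steel pan's floor (it moves with the pan; 125 mm above the bench when empty); x, y as the scale's; the floor inside the rim is 170 mm (x) by 190 mm (y); the rim stands 12 mm above it and is 5 mm thick
- pointer (a point): tip of the pan's black pointer, in front of the gauge; it moves down with the pan
- mark (a point): middle of the grey band between two black lines on the gauge, 10 mm high: the pointer must come to stand in it (compare heights)
- unit: grey one-drawer cabinet fixed to the bench, 240 mm deep (x), 260 mm wide (y), 100 mm high; origin at the centre of its underside; its white drawer front faces -x
- unit_drawer0 (a joint): how far the drawer is pulled out towards the cabinet's -x, m: 0 fully shut, up to 0.166; it stays where it is left
- drawer_floor (a point): centre of the drawer's inner floor (it moves with the drawer; 22 mm above the bench); x, y as the cabinet's; the floor inside the walls is 195 mm (x) by 218 mm (y), walls 56 mm above it; the white front is 15 mm thick and its outer face lies 118 mm from here along -x; the cabinet's top covers whatever of the drawer lies beyond x = joint value - 0.104 in this frame
- unit_drawer0_handle (a point): middle of the drawer's bar handle, a horizontal bar 120 mm long, 35 mm out from the drawer front, 66 mm above the bench
- cup: the closed aluminium centrifuge cup, a plain cylinder with two thin dark rings, 60 mm across and 80 mm high, loaded to an unknown 0.36 to 0.90 kg; origin at the centre of its underside
- big1: a large steel weight, 400 g: a round body 49 mm across and 25 mm high with a round grip knob on top, 14 mm across and 30 mm high (55 mm in all); origin at the centre of its underside, z up when it stands
- big2: a large steel weight, 400 g: a round body 49 mm across and 25 mm high with a round grip knob on top, 14 mm across and 30 mm high (55 mm in all); origin at the centre of its underside, z up when it stands
- small1: a small steel weight, 200 g: a round body 33 mm across and 25 mm high with a round grip knob on top, 14 mm across and 30 mm high (55 mm in all); origin at the centre of its underside, z up when it stands
- small2: a small steel weight, 200 g: a round body 33 mm across and 25 mm high with a round grip knob on top, 14 mm across and 30 mm high (55 mm in all); origin at the centre of its underside, z up when it stands
- big3: a large steel weight, 400 g: a round body 49 mm across and 25 mm high with a round grip knob on top, 14 mm across and 30 mm high (55 mm in all); origin at the centre of its underside, z up when it stands
- small3: a small steel weight, 200 g: a round body 33 mm across and 25 mm high with a round grip knob on top, 14 mm across and 30 mm high (55 mm in all); origin at the centre of its underside, z up when it stands
- small4: a small steel weight, 200 g: a round body 33 mm across and 25 mm high with a round grip knob on top, 14 mm across and 30 mm high (55 mm in all); origin at the centre of its underside, z up when it stands
- dish: bystander: closed clear petri dish, 56 mm across, 16 mm high
- samplepot: bystander: squat capped sample pot, 36 mm across, 36 mm high
There are look-alikes about, which are no part of the job. Leave any orange look-alike of the big1 alone.

How it is judged:
By the outcome, as a careful person would: the job done as asked, in the order asked, and still so for the second after the job is handed in, with the robot touching nothing.
Of big3, small3, small4 only 1 to 3 are there at a start; the rules pass over those that are not, and their reading is None.
At some moment in a run one of big1, big2, small1, small2 may be knocked a few centimetres aside while the robot is not near it.
It also fails if it takes over 210 s, if anything falls off the work surface, if the arm or the gripper's body presses on something with over 40 N, if the wrist force passes 120 N, or if a joint passes its speed limit or range.

## Robot

A 7-joint arm with a two-finger parallel gripper is mounted at the origin on the work surface. World frame = base frame: x ahead of the robot, y to its left, z up, the work surface at z = 0. Lengths are in m, angles in rad, forces in N, time in s.
With the tool pointing down it reaches from about 0.4 to 0.925 m from the base axis. Payload 4.1 kg.
Tool frame: the origin (TCP) lies where the fingers leave the gripper's body, on its centre line; the fingertips stand 73 mm ahead of it and the grasp point (between the pads) lies 54 mm ahead of it; z points along the fingers, y is the line along which they close (so a half turn about z gives the same grasp; the last joint's range is limited). The gripper opens to 85 mm and grips with 20 to 120 N. Pads are 22 mm wide; open, the fingers measure 114 mm over their backs; the gripper's body (76 mm by 85 mm) begins 54 mm behind the grasp point. The pads swing forward as they close: fully open they stand 13 mm farther back than shut.
Start: joints at [1.092, 0.398, 0.045, 1.537, -0.019, 1.207, -0.051], TCP at [0.241, -0.604, 0.304] pointing down, gripper open.
Joint ranges: [-2.82, 2.82], [-0.49, 2.23], [-1.37, 1.46], [0, 2.46], [-1.36, 4.5], [0.23, 2], [-2.94, 2.94]. Speed limits (rad/s): [2.57, 2.57, 3.14, 3.14, 3.14, 3.14, 3.14].

## Interface

Orientations are given as a unit quaternion [x, y, z, w].
In Python, from workcell import ctrl gives the robot as it stands.
- The arm moves only by the tool apply_moves, never from a script. Its argument "moves" is a list that holds one entry, the list of rows, each a list of 4 numbers: the shift along the world's x, y, z in mm, then the turn about the world's z in degrees. A call has 1 to 5 rows; each row shifts and turns the commanded pose from where the row before left it; what a row does not reach is not made up. A row lasts 1/8 s, in which the tool goes at most 62.5 mm and 10.7 degrees, less where a joint would pass 70% of its speed; a pose out of reach is approached as far as the arm can. A call with a gripper value outside its range is refused whole. "gripper" is the finger opening in mm, from 0 to 85.4, set as the call begins (left out, the last holds). The fingers move at their own pace and stop on an object; "force" is the grip in N (left out, the last holds). Time passes only in rows, so rows that do not move let the fingers close. It gives the time, the measured TCP pose, the force, the opening and the grip force at its end, in the units of the state.
- ctrl.observe(): the state, without advancing time (a new reading comes with each control period).
- ctrl.capture(name): name is "side" or "top" or "wrist"; returns a dict with "pixels" (384x512x3 uint8, red, green, blue), "depth" (384x512 float32, m along the optical axis (not along the pixel's ray), 0 where there is no reading), "fx", "fy", "cx", "cy" (pixels), "R" (3x3) and "t" (3): a world point X has camera coordinates R X + t. Camera axes: x right, y down, z forward; pixel columns grow to the right and rows downward; lengths in m; the calibration is good to about 2 mm. A picture is of the moment at which its call begins.
- ctrl.hand_in(): hands the job in; it is judged then, once.
The state is a dict: "time": time; "q": joint angles; "qvel": joint speeds; "effort": joint torques, N m; "tcp_pos": TCP position; "eef_rot": TCP orientation; "force": force on the tool from outside, world axes, zero at the start; "ft_torque": the same for the moment, N m; "grip_width": finger opening in m; "finger_force": force on a finger pad.
Only numpy, scipy, OpenCV 4.12 (cv2) and the standard library are available. Lean on these libraries where they do the work, as an engineer would, in place of code of your own. Each camera call takes 0.05 s, during which the arm holds its last target. There are 200 camera calls.

## Working session

There is one attempt and no reset: what is moved stays moved. The work goes in short steps, Python scripts to look and compute and a tool call to move; the robot and the scene stay as the last step left them, time stands still between calls to the robot, and variables do not carry over. Pictures are saved under pics/ and viewed, at most 14 in all, crops included, and the job is handed in when it is done.

Besides the shell and the picture viewer there is one more tool, called after "Call:" as name([rows], argument=value, ...), one row to a line, values as JSON. apply_moves: Moves the arm, as the interface text tells. Its arguments: {"type":"object","properties":{"moves":{"type":"array","items":{"type":"array","items":{"type":"array","items":{"type":"number"}}}},"gripper":{"type":"number"},"force":{"type":"number"}},"required":["moves"]}

```bash
ls; mkdir -p pics; cat > h.py <<'E'
import numpy as np, cv2, sys
from workcell import ctrl
def cap(n,save=None):
    c=ctrl.capture(n)
    if save: cv2.imwrite(f'pics/{save}.png',c['pixels'][:,:,::-1])
    return c
def cloud(c):
    d=c['depth'];v,u=np.mgrid[:d.shape[0],:d.shape[1]]
    p=np.stack([(u-c['cx'])/c['fx']*d,(v-c['cy'])/c['fy']*d,d],-1)
    return (p-np.array(c['t']))@np.array(c['R'])
def ray(c,u,v,z):
    R=np.array(c['R']);t=np.array(c['t']);o=-R.T@t
    d=R.T@np.array([(u-c['cx'])/c['fx'],(v-c['cy'])/c['fy'],1])
    return o+d*(z-o[2])/d[2]
E
python3 - <<'E'
from h import *
a=cap('top','top0');b=cap('side','side0')
for c in (a,b): print(c['fx'],c['R'],c['t'],-np.array(c['R']).T@c['t'])
s=ctrl.observe();print(s)
E
```

```text
pics
358.09524347405824 [[-0.03801008 -0.99927145 -0.00343654]
 [-0.97852317  0.03791768 -0.2026195 ]
 [ 0.20260219 -0.00433885 -0.97925151]] [0.0161415  0.60075551 0.84502413] [ 0.41726298 -0.00298309  0.94927142]
447.69470648259534 [[-0.99508686 -0.09761624 -0.01652916]
 [-0.03963026  0.54571833 -0.83703103]
 [ 0.09072809 -0.83226352 -0.5469057 ]] [0.55599874 0.13167836 1.12133454] [0.45674894 0.91566105 0.73267331]
{'time': 0.1, 'q': array([ 1.09200786,  0.3991481 ,  0.045038  ,  1.53776433, -0.01869513,
        1.20693832, -0.05064836]), 'qvel': array([-5.91865200e-04, -1.28228130e-03, -8.24261616e-04, -2.86776408e-03,
        1.21383755e-04, -2.96607082e-05,  1.06615719e-03]), 'effort': array([ 4.32018176e-03, -4.76259148e+01,  1.37065083e+00, -2.54950243e+01,
        1.20729615e-02,  5.08294237e-03,  9.82439389e-06]), 'tcp_pos': array([ 0.24083046, -0.60324882,  0.30294326]), 'eef_rot': array([ 9.82008340e-01,  1.88835317e-01, -2.37965682e-04, -8.86991749e-04]), 'force': array([ 0.36882115, -0.08251926,  0.22570079]), 'ft_torque': array([-0.04762647, -0.02736328, -0.0216838 ]), 'finger_force': 0.0, 'grip_width': 0.08540885601784719}
```

View pics/top0.png

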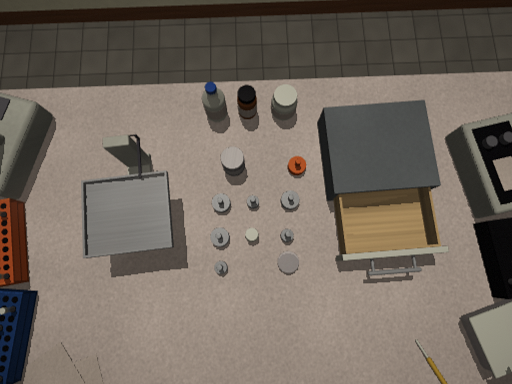

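View pics/side0.png

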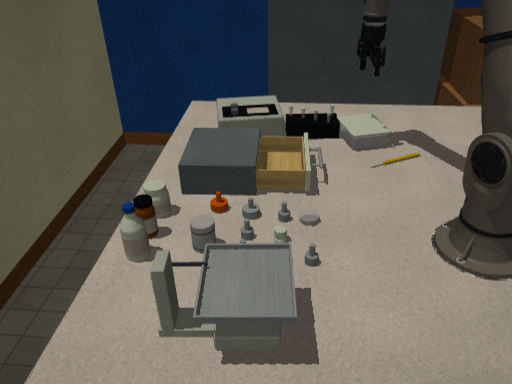

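The top view shows the cup at (233,160). Large weights are at (221,203), (290,200) and (220,237); small ones at (253,202), (287,235) and (221,268). The orange look-alike at (298,165) is to be left alone. The pot is at (252,236), the dish at (288,262), the scale at (128,215) and the open drawer at (388,220). The side view agrees.

```bash
cat >> h.py <<'E'
def blobs(c,box=(0.35,0.80,-0.16,0.2),zmin=0.01):
    P=cloud(c);z=P[...,2]
    m=(z>zmin)&(z<.2)&(P[...,0]>box[0])&(P[...,0]<box[1])&(P[...,1]>box[2])&(P[...,1]<box[3])&(c['depth']>0)
    n,l=cv2.connectedComponents(m.astype(np.uint8))
    out=[]
    for i in range(1,n):
        k=l==i
        if k.sum()<15: continue
        p=P[k];v,u=np.nonzero(k);h=np.percentile(p[:,2],97)
        t=p[p[:,2]>p[:,2].max()-.008]
        b=p[(p[:,2]>.017)&(p[:,2]<.032)]
        out.append((u.mean(),v.mean(),k.sum(),p[:,2].max(),t.mean(0),b.mean(0) if len(b) else None,p.min(0),p.max(0),c['pixels'][k].mean(0)))
    return out
E
python3 - <<'E'
from h import *
np.set_printoptions(precision=3,suppress=True)
c=cap('top')
for o in blobs(c): print(np.round(o[0]),np.round(o[1]),o[2],round(float(o[3]),3),'top',o[4],'body',o[5],'ext',(o[7]-o[6])[:2],o[8].astype(int))
P=cloud(c)
print('bench',P[330,250],'pan',P[215,128],P[190,100],P[240,155])
for n,(u,v) in dict(drawfloor=(388,220),cab=(380,150)).items(): print(n,P[v,u])
# pan extents: points with z in .115-.145
m=(P[...,2]>.115)&(P[...,2]<.145)&(P[...,1]>.15)&(P[...,1]<.6)
v,u=np.nonzero(m);r=cv2.minAreaRect((P[m][:,:2]*1000).astype(np.float32));print('pan',r,np.percentile(P[m],[1,50,99],axis=0))
m=(P[...,2]>.095)&(P[...,2]<.107)&(P[...,1]<-.15)&(P[...,1]>-.6)&(P[...,0]>.3)
print('cab',cv2.minAreaRect((P[m][:,:2]*1000).astype(np.float32)))
m=(P[...,2]>.015)&(P[...,2]<.03)&(P[...,1]<-.2)&(P[...,1]>-.5)&(P[...,0]>.35)&(P[...,0]<.65)
print('dfl',cv2.minAreaRect((P[m][:,:2]*1000).astype(np.float32)),np.median(P[m],0))
m=(P[...,2]>.07)&(P[...,2]<.095)&(P[...,1]<-.15)&(P[...,1]>-.6)&(P[...,0]>.25)&(P[...,0]<.65)
print('draw walls',cv2.minAreaRect((P[m][:,:2]*1000).astype(np.float32)))
c=cap('top','x');cv2.imwrite('pics/crop.png',cv2.resize(c['pixels'][130:290,70:320,::-1],None,fx=3.2,fy=3.2,interpolation=cv2.INTER_CUBIC))
E
```

```text
232.0 160.0 565 0.085 top [0.692 0.048 0.08 ] body [0.671 0.044 0.024] ext [0.06  0.059] [135 128 122]
296.0 164.0 267 0.057 top [ 0.683 -0.123  0.054] body [ 0.682 -0.122  0.024] ext [0.046 0.047] [148  71  35]
168.0 216.0 322 0.141 top [0.543 0.194 0.136] body None ext [0.177 0.015] [105 103  99]
290.0 199.0 275 0.058 top [ 0.59  -0.098  0.055] body [ 0.589 -0.098  0.024] ext [0.048 0.045] [129 126 122]
221.0 202.0 275 0.058 top [0.589 0.084 0.054] body [0.588 0.083 0.025] ext [0.048 0.045] [135 132 128]
252.0 201.0 128 0.056 top [0.589 0.001 0.054] body [ 0.587 -0.001  0.024] ext [0.031 0.03 ] [113 111 107]
219.0 236.0 289 0.056 top [0.499 0.088 0.054] body [0.499 0.089 0.025] ext [0.047 0.047] [133 130 126]
251.0 234.0 137 0.04 top [0.502 0.006 0.036] body [0.488 0.003 0.026] ext [0.033 0.031] [173 170 153]
286.0 235.0 123 0.059 top [ 0.496 -0.085  0.055] body [ 0.496 -0.084  0.025] ext [0.029 0.03 ] [112 111 107]
288.0 261.0 371 0.021 top [ 0.429 -0.085  0.016] body [ 0.428 -0.085  0.018] ext [0.053 0.054] [136 128 123]
220.0 267.0 133 0.058 top [0.422 0.087 0.054] body [0.422 0.087 0.025] ext [0.032 0.031] [118 115 111]
bench [ 0.263  0.018 -0.001] pan [0.547 0.289 0.126] [0.609 0.358 0.124] [0.487 0.226 0.124]
drawfloor [ 0.524 -0.351  0.021]
cab [ 0.69  -0.322  0.1  ]
pan ((597.0023803710938, 296.5181579589844), (271.9034118652344, 201.78590393066406), 5.156882286071777) [[0.46  0.19  0.121]
 [0.553 0.293 0.125]
 [0.702 0.393 0.139]]
cab ((706.9658813476562, -396.0867919921875), (226.91030883789062, 407.28741455078125), 2.2610814571380615)
dfl ((517.912353515625, -322.74945068359375), (171.4597625732422, 238.57089233398438), 2.6150829792022705) [ 0.527 -0.338  0.022]
draw walls ((521.66796875, -398.01715087890625), (256.0075988769531, 404.0257263183594), 0.11158593744039536)
```

View pics/crop.png

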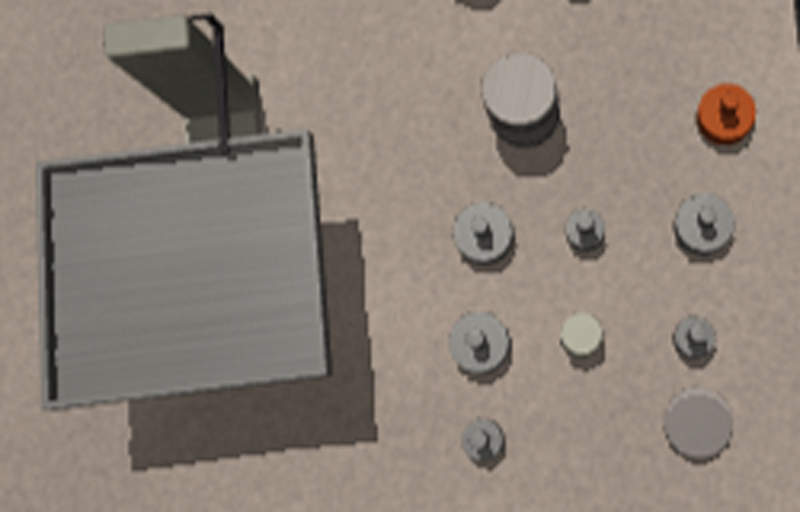

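The crop at 3.2x confirms three plain grey large weights, three grey small weights, and an orange one that I'll leave. The cup is the 60 mm by 80 mm cylinder. Next I'll measure the drawer and scale poses.

```bash
python3 - <<'E'
from h import *
np.set_printoptions(precision=3,suppress=True)
c=cap('top');P=cloud(c);z=P[...,2]
def seg(name,zl,zh,u0,u1,v0,v1):
    m=np.zeros(z.shape,bool);m[v0:v1,u0:u1]=True;m&=(z>zl)&(z<zh)
    n,l,s,_=cv2.connectedComponentsWithStats(m.astype(np.uint8));k=l==1+np.argmax(s[1:,4])
    p=P[k];r=cv2.minAreaRect((p[:,:2]*1000).astype(np.float32));print(name,k.sum(),np.round(r[0]),np.round(r[1]),round(r[2],1),p.min(0),p.max(0))
seg('cabtop',.094,.107,310,445,95,200)
seg('floor',.015,.029,330,445,180,260)
seg('front',.07,.105,325,450,240,265)
seg('handle',.05,.08,360,430,258,285)
seg('pan',.115,.131,75,180,165,265)
seg('panrim',.115,.145,75,180,165,265)
seg('column',.17,.195,95,150,125,150)
E
```

```text
cabtop 9057 [ 704. -324.] [226. 262.] 2.3 [ 0.586 -0.459  0.094] [ 0.822 -0.189  0.105]
floor 4549 [ 529. -339.] [151. 206.] 2.3 [ 0.45  -0.443  0.016] [ 0.607 -0.234  0.029]
front 979 [ 446. -334.] [253.  46.] 87.8 [ 0.427 -0.46   0.07 ] [ 0.473 -0.207  0.092]
handle 322 [ 407. -337.] [128.  38.] 87.8 [ 0.39  -0.401  0.059] [ 0.428 -0.272  0.071]
pan 5919 [553. 295.] [171. 189.] 4.8 [0.461 0.193 0.119] [0.645 0.396 0.131]
panrim 6956 [561. 293.] [199. 202.] 4.9 [0.454 0.185 0.118] [0.664 0.398 0.141]
column 314 [710. 306.] [27. 61.] 5.6 [0.696 0.275 0.17 ] [0.726 0.337 0.183]
```

Call:
apply_moves([
  [[30,43,0,-1.5],[30,43,0,-1.5],[30,43,0,-1.5],[30,43,0,-1.5],[30,43,0,-1.5]],
], gripper=85)

```text
time: 0.88
tcp_pos: [0.3918, -0.3872, 0.304]
eef_rot: [0.992, 0.124, 0.0, 0.0]
force: [0.8, -0.3, -0.0]
grip_width: 0.0849
finger_force: 0.0
```

Call:
apply_moves([
  [[30,43,0,-1.5],[30,43,0,-1.5],[30,43,0,-1.5],[30,43,0,-1.5],[30,43,0,-1.5]],
])

```text
time: 1.5
tcp_pos: [0.5417, -0.1723, 0.304]
eef_rot: [0.998, 0.058, 0.0, 0.0]
force: [0.6, -1.2, 0.7]
grip_width: 0.085
finger_force: 0.0
```

Call:
apply_moves([
  [[30,43,0,-1.5],[30,43,0,-1.5],[30,43,0,-1.5],[30,43,0,-0.8],[31,49,0,0]],
])

```text
time: 2.12
tcp_pos: [0.6929, 0.0477, 0.3038]
eef_rot: [1.0, 0.012, 0.0, 0.001]
force: [-0.1, -1.0, -0.5]
grip_width: 0.0849
finger_force: 0.0
```

Call:
apply_moves([
  [[0,0,0,0],[0,0,0,0]],
])

```text
time: 2.38
tcp_pos: [0.6918, 0.0468, 0.3034]
eef_rot: [1.0, 0.013, -0.0, 0.001]
force: [0.4, 0.1, 0.3]
grip_width: 0.0852
finger_force: 0.0
```

Call:
apply_moves([
  [[0,0,-50,0],[0,0,-50,0],[0,0,-45,0],[0,0,-25,0],[0,0,-20,0]],
])

```text
time: 3.0
tcp_pos: [0.6914, 0.0446, 0.1129]
eef_rot: [1.0, 0.011, -0.001, 0.001]
force: [0.5, 0.2, 0.9]
grip_width: 0.0852
finger_force: 0.0
```

Call:
apply_moves([
  [[0,0,0,0],[0,0,0,0],[0,0,0,0],[0,0,0,0],[0,0,0,0]],
], gripper=50, force=50)

```text
time: 3.62
tcp_pos: [0.6925, 0.0477, 0.115]
eef_rot: [1.0, 0.013, 0.001, -0.0]
force: [-1.0, 1.9, 3.4]
grip_width: 0.0588
finger_force: 55.7
```

Call:
apply_moves([
  [[0,0,15,0],[0,0,40,0],[0,0,50,0],[0,0,40,0],[0,0,10,0]],
])

```text
time: 4.25
tcp_pos: [0.693, 0.0468, 0.272]
eef_rot: [1.0, 0.012, 0.002, 0.0]
force: [0.5, 0.1, -7.1]
grip_width: 0.0588
finger_force: 56.9
```

Call:
apply_moves([
  [[0,0,0,0],[0,0,0,0],[0,0,0,0],[0,0,0,0],[0,0,0,0]],
])

```text
time: 4.88
tcp_pos: [0.6919, 0.0473, 0.2685]
eef_rot: [1.0, 0.013, -0.0, 0.0]
force: [-1.1, 0.4, -6.6]
grip_width: 0.0588
finger_force: 56.8
```

Call:
apply_moves([
  [[-10,25,15,0],[-30,60,0,0],[-30,60,0,0],[-30,60,0,0],[-20,50,0,0]],
])

```text
time: 5.5
tcp_pos: [0.5757, 0.2939, 0.2852]
eef_rot: [1.0, 0.014, 0.0, -0.001]
force: [1.2, -0.1, -8.0]
grip_width: 0.0586
finger_force: 56.9
```

Call:
apply_moves([
  [[-10,30,0,0],[0,11,0,0],[0,0,0,0],[0,0,0,0],[0,0,0,0]],
])

```text
time: 6.12
tcp_pos: [0.5691, 0.329, 0.2838]
eef_rot: [1.0, 0.011, 0.0, 0.001]
force: [-0.1, -0.5, -7.1]
grip_width: 0.0589
finger_force: 56.9
```

```bash
python3 - <<'E'
from h import *
s=ctrl.observe();print(s['tcp_pos'],s['force'])
c=cap('top','t1');P=cloud(c)
for o in blobs(c): print(np.round(o[0]),np.round(o[1]),o[2],np.round(o[4],3))
E
```

```text
[0.56911712 0.32904095 0.28385   ] [-0.10677872 -0.48661085 -7.07128895]
296.0 164.0 266 [ 0.683 -0.123  0.055]
168.0 217.0 318 [0.541 0.193 0.136]
289.0 199.0 275 [ 0.59  -0.099  0.054]
220.0 202.0 273 [0.588 0.084 0.054]
252.0 201.0 127 [0.589 0.001 0.054]
219.0 236.0 291 [0.499 0.089 0.055]
251.0 234.0 138 [0.501 0.006 0.036]
286.0 235.0 125 [ 0.496 -0.085  0.055]
288.0 261.0 371 [ 0.429 -0.085  0.016]
220.0 267.0 134 [0.422 0.087 0.055]
```

View pics/t1.png

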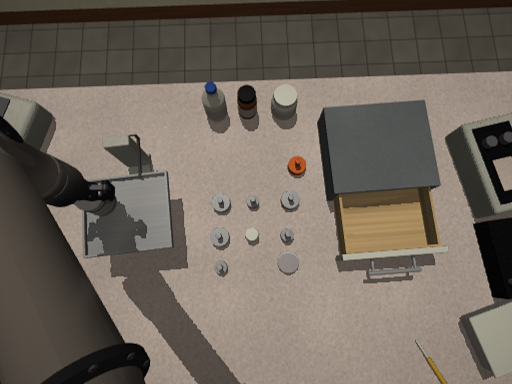

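The view shows the cup held over the back-left of the pan at about (100,205), with everything else unmoved. I'll lower it now.

Call:
apply_moves([
  [[-6,12,0,0],[0,0,-20,0],[0,0,-20,0],[0,0,-10,0],[0,0,-5,0]],
])

```text
time: 6.8
tcp_pos: [0.5616, 0.3424, 0.2278]
eef_rot: [1.0, 0.013, -0.001, 0.001]
force: [-2.6, -1.3, -4.0]
grip_width: 0.0588
finger_force: 57.2
```

Call:
apply_moves([
  [[0,0,-5,0],[0,0,-4,0],[0,0,0,0],[0,0,0,0],[0,0,0,0]],
])

```text
time: 7.42
tcp_pos: [0.5624, 0.3429, 0.2203]
eef_rot: [1.0, 0.013, 0.0, 0.0]
force: [-1.9, -2.8, -3.1]
grip_width: 0.0585
finger_force: 57.4
```

Call:
apply_moves([
  [[0,0,-4,0],[0,0,-2,0],[0,0,0,0],[0,0,0,0],[0,0,0,0]],
])

```text
time: 8.05
tcp_pos: [0.5624, 0.3431, 0.2141]
eef_rot: [1.0, 0.013, 0.0, -0.0]
force: [-1.9, -2.2, -0.9]
grip_width: 0.0591
finger_force: 57.4
```

Call:
apply_moves([
  [[0,0,-3,0],[0,0,0,0],[0,0,0,0],[0,0,0,0]],
])

```text
time: 8.55
tcp_pos: [0.5624, 0.343, 0.2111]
eef_rot: [1.0, 0.013, 0.0, -0.0]
force: [-0.7, -1.6, 0.8]
grip_width: 0.0589
finger_force: 57.5
```

Call:
apply_moves([
  [[0,0,0,0],[0,0,0,0],[0,0,0,0],[0,0,0,0],[0,0,0,0]],
], gripper=85)

```text
time: 9.18
tcp_pos: [0.5622, 0.3431, 0.211]
eef_rot: [1.0, 0.013, 0.0, -0.0]
force: [0.0, 0.5, -0.5]
grip_width: 0.0852
finger_force: 0.0
```

Call:
apply_moves([
  [[0,0,20,0],[0,0,30,0],[0,0,30,0],[0,0,30,0],[0,0,30,0]],
])

```text
time: 9.8
tcp_pos: [0.5622, 0.3432, 0.3538]
eef_rot: [1.0, 0.013, 0.001, -0.001]
force: [0.3, 0.5, -0.0]
grip_width: 0.0848
finger_force: 0.0
```

Call:
apply_moves([
  [[0,-40,0,0],[0,-60,0,0],[0,-60,0,0],[0,-60,0,0],[20,-35,0,0]],
], gripper=40)

```text
time: 10.42
tcp_pos: [0.5818, 0.0844, 0.3532]
eef_rot: [1.0, 0.011, 0.001, 0.001]
force: [1.1, 0.6, 0.5]
grip_width: 0.0396
finger_force: 0.0
```

```bash
cat >> h.py <<'E'
def panz(c):
    P=cloud(c);o=np.array([.551,.292]);e=np.array([.9963,.0854]);f=np.array([-.0854,.9963])
    d=P[...,:2]-o;lx=d@e;ly=d@f;m=(abs(lx)<.08)&(abs(ly)<.09)&(P[...,2]>.03)&(P[...,2]<.16)
    h,b=np.histogram(P[m][:,2],np.arange(.03,.16,.002));k=h.argmax();q=P[m][:,2]
    q=q[abs(q-b[k]-.001)<.004];pz=np.median(q)
    print('pan floor z',pz,'sink',.125-pz)
    return P,lx,ly,pz
E
python3 - <<'E'
from h import *
s=ctrl.observe();print(s['tcp_pos'],s['force'])
c=cap('top','t2');cv2.imwrite('pics/s2.png',cap('side')['pixels'][:,:,::-1])
for o in blobs(c): print(np.round(o[0]),np.round(o[1]),o[2],np.round(o[4],3))
P,lx,ly,pz=panz(c)
m=(abs(lx)<.08)&(abs(ly)<.09)&(P[...,2]>pz+.06)&(P[...,2]<pz+.1)
p=P[m];print('cup top',np.median(p,0),(p.min(0)+p.max(0))/2,p.max(0)-p.min(0),np.median(lx[m]),np.median(ly[m]))
E
```

```text
[0.58177504 0.08443809 0.35323075] [1.10459643 0.56694738 0.46706299]
296.0 164.0 266 [ 0.683 -0.122  0.054]
290.0 199.0 274 [ 0.59  -0.098  0.054]
252.0 201.0 127 [0.589 0.    0.054]
252.0 233.0 125 [0.502 0.005 0.036]
286.0 235.0 124 [ 0.496 -0.085  0.054]
288.0 261.0 370 [ 0.429 -0.085  0.016]
pan floor z 0.09529730677493169 sink 0.029702693225068313
cup top [0.56207227 0.33920079 0.17487096] [0.56379882 0.34224406 0.16744484] [0.05958934 0.05927163 0.0235126 ] 0.015221494217170383 0.04627296606976284
```

View pics/s2.png

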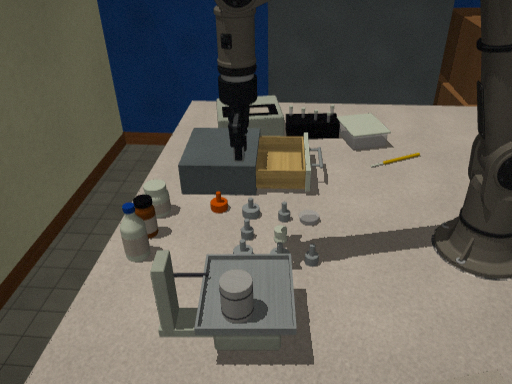

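The side view shows the cup standing upright on the sunken pan at (237,295). The pan has sunk about 29 mm, so the cup is about 0.72 kg and needs roughly 725 g more. That means two large weights. First I'll pick the one at (0.589, 0.084).

Call:
apply_moves([
  [[7,0,-60,0],[0,0,-60,0],[0,0,-60,0],[0,0,-40,0],[0,0,-30,0]],
], gripper=40)

```text
time: 11.15
tcp_pos: [0.5889, 0.0892, 0.1001]
eef_rot: [1.0, 0.013, -0.0, -0.0]
force: [0.5, -0.1, 0.0]
grip_width: 0.04
finger_force: 0.0
```

Call:
apply_moves([
  [[0,0,0,0],[0,0,0,0],[0,0,0,0],[0,0,0,0]],
], gripper=5)

```text
time: 11.65
tcp_pos: [0.5893, 0.0883, 0.1017]
eef_rot: [1.0, 0.013, 0.001, -0.0]
force: [0.5, -0.4, -4.1]
grip_width: 0.0123
finger_force: 48.7
```

Call:
apply_moves([
  [[0,0,30,0],[0,0,50,0],[0,0,50,0],[0,0,25,0],[0,0,0,0]],
])

```text
time: 12.28
tcp_pos: [0.5903, 0.0884, 0.2586]
eef_rot: [1.0, 0.013, 0.003, -0.0]
force: [0.3, 0.1, -3.8]
grip_width: 0.0123
finger_force: 49.2
```

Call:
apply_moves([
  [[0,25,0,0],[5,45,0,0],[5,45,0,0],[0,35,0,0],[0,8,0,0]],
])

```text
time: 12.9
tcp_pos: [0.597, 0.2498, 0.2536]
eef_rot: [1.0, 0.016, -0.002, -0.001]
force: [-0.2, -0.7, -3.6]
grip_width: 0.0125
finger_force: 49.2
```

Call:
apply_moves([
  [[0,0,-25,0],[0,0,-25,0],[0,0,-10,0],[0,0,-6,0],[0,0,-6,0]],
])

```text
time: 13.52
tcp_pos: [0.5995, 0.2455, 0.1846]
eef_rot: [1.0, 0.012, 0.0, 0.0]
force: [-1.4, -2.0, 0.2]
grip_width: 0.0123
finger_force: 49.6
```

Call:
apply_moves([
  [[0,0,-3,0],[0,0,-2,0],[0,0,0,0],[0,0,0,0],[0,0,0,0]],
])

```text
time: 14.15
tcp_pos: [0.5996, 0.2459, 0.1793]
eef_rot: [1.0, 0.013, 0.001, 0.0]
force: [-0.5, -3.0, 0.7]
grip_width: 0.0124
finger_force: 49.7
```

Force is near zero, so I'll release to 40 mm, rise, and go to the next large weight at (0.499, 0.089).

Call:
apply_moves([
  [[0,0,0,0],[0,0,0,0],[0,0,0,0],[0,0,0,0]],
], gripper=35)

```text
time: 14.65
tcp_pos: [0.5992, 0.2463, 0.179]
eef_rot: [1.0, 0.013, 0.0, -0.0]
force: [0.0, -0.5, -0.7]
grip_width: 0.0352
finger_force: 0.0
```

Call:
apply_moves([
  [[0,0,20,0],[0,0,40,0],[0,0,50,0],[-20,-30,0,0],[-20,-40,0,0]],
])

```text
time: 15.28
tcp_pos: [0.5591, 0.1768, 0.2915]
eef_rot: [1.0, 0.014, 0.002, -0.001]
force: [-0.2, -1.0, -0.1]
grip_width: 0.035
finger_force: 0.0
```

Call:
apply_moves([
  [[-30,-50,0,0],[-30,-37,0,0],[0,0,0,0]],
], gripper=40)

```text
time: 15.65
tcp_pos: [0.4978, 0.0856, 0.2904]
eef_rot: [1.0, 0.01, 0.001, 0.001]
force: [0.4, 0.4, 0.9]
grip_width: 0.0399
finger_force: 0.0
```

```bash
python3 - <<'E'
from h import *
s=ctrl.observe();print(s['tcp_pos'],s['force'])
c=cap('top','t3')
for o in blobs(c): print(np.round(o[0]),np.round(o[1]),o[2],np.round(o[4],3))
panz(c)
cv2.imwrite('pics/t3c.png',cv2.resize(c['pixels'][130:290,70:320,::-1],None,fx=3,fy=3))
E
```

```text
[0.49779525 0.08559501 0.29035153] [0.42429862 0.36971821 0.92259248]
296.0 164.0 266 [ 0.684 -0.123  0.055]
290.0 199.0 275 [ 0.59  -0.098  0.055]
252.0 201.0 128 [0.589 0.    0.054]
251.0 234.0 137 [0.502 0.006 0.036]
286.0 234.0 122 [ 0.497 -0.085  0.054]
227.0 235.0 27 [0.5   0.069 0.024]
288.0 261.0 371 [ 0.429 -0.085  0.016]
pan floor z 0.07935196031868007 sink 0.04564803968131993
```

View pics/t3c.png

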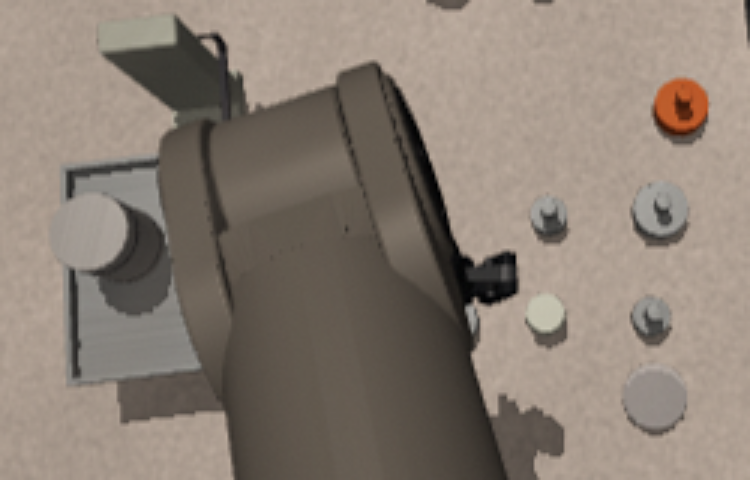

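The crop shows the cup upright on the pan and the arm over the second weight, whose visible edge matches its old place. The pan has sunk 45.6 mm. Next pick follows.

Call:
apply_moves([
  [[1,1,-50,0],[0,0,-50,0],[0,0,-45,0],[0,0,-25,0],[0,0,-19,0]],
])

```text
time: 16.32
tcp_pos: [0.5011, 0.092, 0.0992]
eef_rot: [1.0, 0.014, 0.0, -0.001]
force: [0.5, 0.1, -0.2]
grip_width: 0.0399
finger_force: 0.0
```

Call:
apply_moves([
  [[0,0,0,0],[0,0,0,0],[0,0,0,0],[0,0,0,0]],
], gripper=5)

```text
time: 16.82
tcp_pos: [0.5002, 0.0902, 0.1003]
eef_rot: [1.0, 0.013, 0.0, -0.0]
force: [-1.2, -0.1, -4.1]
grip_width: 0.0123
finger_force: 48.7
```

Call:
apply_moves([
  [[0,0,30,0],[0,0,50,0],[0,0,50,0],[0,0,15,0],[0,0,0,0]],
])

```text
time: 17.45
tcp_pos: [0.5002, 0.09, 0.2452]
eef_rot: [1.0, 0.013, 0.001, 0.0]
force: [-0.6, -0.2, -4.0]
grip_width: 0.0124
finger_force: 49.2
```

Call:
apply_moves([
  [[0,25,0,0],[10,45,0,0],[10,45,0,0],[5,30,0,0],[0,5,0,0]],
])

```text
time: 18.08
tcp_pos: [0.5234, 0.2425, 0.2419]
eef_rot: [1.0, 0.015, -0.003, 0.0]
force: [-0.4, -0.7, -4.6]
grip_width: 0.0123
finger_force: 49.3
```

Call:
apply_moves([
  [[0,0,-25,0],[0,0,-25,0],[0,0,-10,0],[0,0,-8,0],[0,0,-6,0]],
])

```text
time: 18.7
tcp_pos: [0.5253, 0.2395, 0.171]
eef_rot: [1.0, 0.013, 0.0, 0.0]
force: [-1.4, -1.6, -0.8]
grip_width: 0.0122
finger_force: 49.6
```

Call:
apply_moves([
  [[0,0,-4,0],[0,0,-3,0],[0,0,0,0],[0,0,0,0],[0,0,0,0]],
])

```text
time: 19.32
tcp_pos: [0.5254, 0.2399, 0.1642]
eef_rot: [1.0, 0.013, 0.0, 0.0]
force: [-1.3, -2.5, 0.8]
grip_width: 0.0122
finger_force: 49.6
```

Release, rise, and move out to between the remaining weights to look.

Call:
apply_moves([
  [[0,0,0,0],[0,0,0,0],[0,0,0,0],[0,0,0,0]],
], gripper=35)

```text
time: 19.82
tcp_pos: [0.5252, 0.2403, 0.164]
eef_rot: [1.0, 0.013, 0.0, -0.0]
force: [-0.1, -0.3, 0.3]
grip_width: 0.0352
finger_force: 0.0
```

Call:
apply_moves([
  [[0,0,20,0],[0,0,50,0],[0,0,50,0],[0,-40,20,0],[15,-60,0,0]],
])

```text
time: 20.45
tcp_pos: [0.5405, 0.1421, 0.3068]
eef_rot: [1.0, 0.016, 0.003, -0.001]
force: [1.5, -0.3, -1.1]
grip_width: 0.0352
finger_force: 0.0
```

Call:
apply_moves([
  [[15,-60,0,0],[15,-60,0,0],[15,-60,0,0],[3,-58,0,0],[0,0,0,0]],
], gripper=40)

```text
time: 21.08
tcp_pos: [0.5875, -0.1053, 0.3036]
eef_rot: [1.0, 0.007, -0.0, 0.002]
force: [-0.1, 0.6, -0.9]
grip_width: 0.0401
finger_force: 0.0
```

```bash
python3 - <<'E'
from h import *
s=ctrl.observe();print(s['tcp_pos'],s['force'])
c=cap('top','t4')
for o in blobs(c): print(np.round(o[0]),np.round(o[1]),o[2],np.round(o[4],3))
P,lx,ly,pz=panz(c)
d=cap('side');cv2.imwrite('pics/s4.png',cv2.resize(d['pixels'][200:384,130:350,::-1],None,fx=3,fy=3,interpolation=cv2.INTER_CUBIC))
E
```

```text
[ 0.58753726 -0.10527867  0.3035978 ] [-0.12949119  0.61471289 -0.89662285]
174.0 220.0 280 [0.544 0.194 0.075]
290.0 199.0 272 [ 0.59  -0.099  0.055]
252.0 201.0 128 [0.589 0.    0.055]
251.0 234.0 136 [0.502 0.006 0.036]
286.0 235.0 123 [ 0.496 -0.085  0.054]
288.0 261.0 371 [ 0.429 -0.085  0.016]
220.0 267.0 134 [0.422 0.087 0.055]
pan floor z 0.0633396808207158 sink 0.061660319179284204
```

View pics/s4.png

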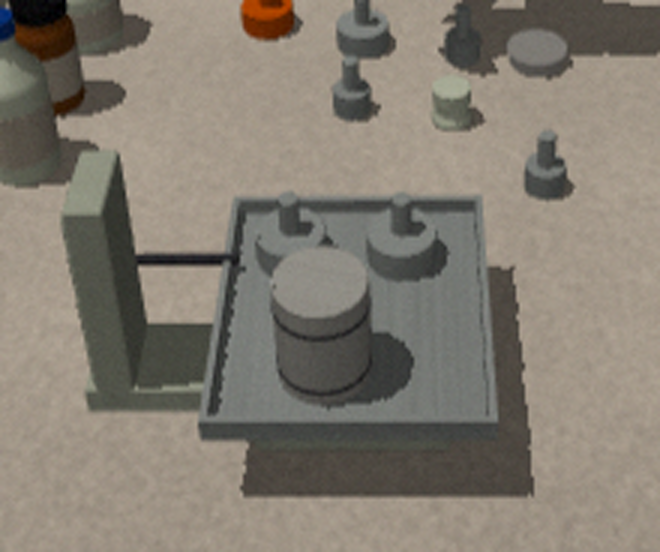

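The crop confirms the cup (two dark rings) standing upright with both weights beside it on the pan, pointer rod level at (185,258) in the crop. Sink is 61.7 mm against a band of 53–63 mm, so I'll check the zero bias with both cameras.

```bash
python3 - <<'E'
from h import *
s=ctrl.observe();print(s['tcp_pos'])
for n in('top','side'):
    c=cap(n);P,lx,ly,pz=panz(c)
    m=(((abs(lx)>.12)|(abs(ly)>.14))&(abs(lx)<.25)&(abs(ly)<.25)&(abs(P[...,2])<.006)&(c['depth']>0))
    print(n,'bench near',np.median(P[m][:,2]),m.sum())
    A=np.c_[P[m][:,:2]-[.551,.292],np.ones(m.sum())];print(np.linalg.lstsq(A,P[m][:,2],rcond=None)[0])
    # column top height (180)
    d=P[...,:2]-[.71,.306];k=(abs(d[...,0])<.012)&(abs(d[...,1])<.025)&(P[...,2]>.16)&(P[...,2]<.2);print('column top',np.median(P[k][:,2]),k.sum())
    k=(lx>.1)&(lx<.14)&(abs(ly)<.03)&(P[...,2]>.05)&(P[...,2]<.16);print('rod z',np.median(P[k][:,2]) if k.any() else None,k.sum(),np.percentile(P[k][:,2],[10,90]) if k.any() else None)
E
```

```text
[ 0.58808521 -0.0983615   0.30378471]
pan floor z 0.06335473894314918 sink 0.06164526105685082
top bench near -0.000307266561655122 24102
[-0.00080762 -0.00016202 -0.0003324 ]
column top 0.17894479712096972 254
rod z None 0 None
pan floor z 0.0627147987369733 sink 0.062285201263026696
side bench near -0.0009973958098401284 16094
[-0.00067355 -0.00018955 -0.00099752]
column top 0.1788255942964262 222
rod z None 0 None
```

Corrected for camera bias, the sink is about 61.1 mm, inside the band. Using 600 g would give about 53.1 mm, right on the edge, so 800 g stays. Now the leftovers, starting with the large one at (0.590,-0.099).

Call:
apply_moves([
  [[2,0,-60,0],[0,0,-55,0],[0,0,-45,0],[0,0,-25,0],[0,0,-17,0]],
])

```text
time: 21.9
tcp_pos: [0.5899, -0.0959, 0.1007]
eef_rot: [1.0, 0.014, -0.001, -0.0]
force: [-0.6, -0.2, -0.0]
grip_width: 0.0399
finger_force: 0.0
```

Call:
apply_moves([
  [[0,0,0,0],[0,0,0,0],[0,0,0,0],[0,0,0,0]],
], gripper=5)

```text
time: 22.4
tcp_pos: [0.5903, -0.0979, 0.1025]
eef_rot: [1.0, 0.013, 0.0, 0.0]
force: [-0.1, -0.4, -1.8]
grip_width: 0.0122
finger_force: 48.7
```

Call:
apply_moves([
  [[0,0,30,0],[0,0,50,0],[0,0,50,0],[0,0,15,0],[0,0,0,0]],
])

```text
time: 23.02
tcp_pos: [0.5902, -0.098, 0.2472]
eef_rot: [1.0, 0.013, 0.0, 0.0]
force: [0.2, 0.1, -4.2]
grip_width: 0.0122
finger_force: 49.3
```

Call:
apply_moves([
  [[-10,-30,0,0],[-15,-45,0,0],[-15,-45,0,0],[-10,-40,0,0],[0,-12,0,0]],
])

```text
time: 23.65
tcp_pos: [0.5369, -0.2736, 0.2437]
eef_rot: [1.0, 0.01, -0.003, -0.0]
force: [0.3, -0.4, -4.5]
grip_width: 0.0124
finger_force: 49.3
```

Call:
apply_moves([
  [[0,0,0,0],[0,0,-40,0],[0,0,-40,0],[0,0,-20,0],[0,0,0,0]],
])

```text
time: 24.28
tcp_pos: [0.5394, -0.2667, 0.1443]
eef_rot: [1.0, 0.014, -0.002, -0.002]
force: [0.1, 1.0, -3.5]
grip_width: 0.0123
finger_force: 49.3
```

Call:
apply_moves([
  [[0,0,-12,0],[0,0,-6,0],[0,0,-4,0],[0,0,0,0],[0,0,0,0]],
])

```text
time: 24.9
tcp_pos: [0.5403, -0.2702, 0.1253]
eef_rot: [1.0, 0.013, 0.0, 0.0]
force: [0.8, -0.1, -4.0]
grip_width: 0.0126
finger_force: 49.4
```

Call:
apply_moves([
  [[0,0,0,0],[0,0,0,0],[0,0,0,0],[0,0,0,0]],
], gripper=35)

```text
time: 25.4
tcp_pos: [0.5403, -0.2701, 0.1252]
eef_rot: [1.0, 0.013, 0.0, 0.0]
force: [-0.4, -0.8, -0.3]
grip_width: 0.0351
finger_force: 0.0
```

Call:
apply_moves([
  [[0,0,30,0],[0,0,50,0],[0,0,50,0],[0,30,0,0],[-10,50,0,0]],
])

```text
time: 26.02
tcp_pos: [0.5306, -0.1909, 0.256]
eef_rot: [1.0, 0.011, 0.001, 0.001]
force: [1.3, 1.5, -0.3]
grip_width: 0.0349
finger_force: 0.0
```

Call:
apply_moves([
  [[-15,50,0,0],[-20,50,0,0],[0,4,0,0],[0,0,0,0]],
], gripper=40)

```text
time: 26.52
tcp_pos: [0.4954, -0.0862, 0.2552]
eef_rot: [1.0, 0.013, 0.0, 0.0]
force: [-0.6, -0.3, 0.3]
grip_width: 0.0401
finger_force: 0.0
```

```bash
python3 - <<'E'
from h import *
c=cap('top','t5')
s=ctrl.observe();print(s['tcp_pos'],s['force'])
for o in blobs(c): print(np.round(o[0]),np.round(o[1]),o[2],np.round(o[4],3))
for o in blobs(c,(.44,.6,-.44,-.23),.03): print('drawer',np.round(o[0]),np.round(o[1]),o[2],np.round(o[4],3))
panz(c)
E
```

```text
[ 0.4955305  -0.08711358  0.25515665] [ 0.48002178 -0.92593267 -0.46811108]
297.0 160.0 129 [ 0.683 -0.122  0.054]
174.0 220.0 275 [0.542 0.194 0.075]
252.0 201.0 129 [0.589 0.    0.055]
251.0 234.0 133 [0.502 0.006 0.036]
284.0 237.0 42 [ 0.493 -0.081  0.054]
285.0 262.0 265 [ 0.427 -0.079  0.016]
220.0 267.0 134 [0.422 0.087 0.055]
drawer 410.0 194.0 515 [ 0.596 -0.347  0.099]
drawer 407.0 249.0 382 [ 0.444 -0.371  0.087]
pan floor z 0.06339865100343413 sink 0.06160134899656587
```

Call:
apply_moves([
  [[0,2,-50,0],[0,0,-50,0],[0,0,-30,0],[0,0,-15,0],[0,0,-7,0]],
])

```text
time: 27.2
tcp_pos: [0.4956, -0.0849, 0.1025]
eef_rot: [1.0, 0.012, -0.0, 0.0]
force: [0.6, -0.8, 0.8]
grip_width: 0.0399
finger_force: 0.0
```

Call:
apply_moves([
  [[0,0,0,0],[0,0,0,0],[0,0,0,0],[0,0,0,0]],
], gripper=5)

```text
time: 27.7
tcp_pos: [0.4958, -0.0842, 0.1038]
eef_rot: [1.0, 0.013, 0.001, 0.0]
force: [0.3, -0.9, 2.2]
grip_width: 0.012
finger_force: 48.8
```

Call:
apply_moves([
  [[0,0,30,0],[0,0,50,0],[0,0,50,0],[0,0,25,0],[10,-30,0,0]],
])

```text
time: 28.32
tcp_pos: [0.5063, -0.1117, 0.2606]
eef_rot: [1.0, 0.015, 0.002, -0.0]
force: [1.1, -1.0, -2.6]
grip_width: 0.0122
finger_force: 49.0
```

Call:
apply_moves([
  [[10,-50,0,0],[10,-50,0,0],[10,-50,0,0],[5,-50,0,0],[0,-18,0,0]],
])

```text
time: 28.95
tcp_pos: [0.5388, -0.3359, 0.2572]
eef_rot: [1.0, 0.01, -0.001, 0.001]
force: [0.6, 0.3, -1.0]
grip_width: 0.0122
finger_force: 49.0
```

Call:
apply_moves([
  [[0,0,0,0],[0,0,-45,0],[0,0,-45,0],[0,0,-20,0],[0,0,0,0]],
])

```text
time: 29.58
tcp_pos: [0.5399, -0.3301, 0.1469]
eef_rot: [1.0, 0.014, -0.001, -0.001]
force: [0.5, 0.4, -1.9]
grip_width: 0.0118
finger_force: 49.1
```

Call:
apply_moves([
  [[0,0,-12,0],[0,0,-6,0],[0,0,-4,0],[0,0,0,0],[0,0,0,0]],
])

```text
time: 30.2
tcp_pos: [0.5403, -0.3321, 0.1262]
eef_rot: [1.0, 0.013, 0.0, 0.0]
force: [0.6, -0.1, -1.3]
grip_width: 0.0125
finger_force: 49.3
```

Call:
apply_moves([
  [[0,0,0,0],[0,0,0,0],[0,0,0,0],[0,0,0,0]],
], gripper=35)

```text
time: 30.7
tcp_pos: [0.5402, -0.332, 0.1261]
eef_rot: [1.0, 0.013, 0.0, 0.0]
force: [0.3, -0.4, 0.3]
grip_width: 0.0351
finger_force: 0.0
```

Call:
apply_moves([
  [[0,0,30,0],[0,0,50,0],[0,0,50,0],[0,35,0,0],[10,60,0,0]],
])

```text
time: 31.32
tcp_pos: [0.5495, -0.2392, 0.257]
eef_rot: [1.0, 0.01, 0.001, 0.001]
force: [-0.1, 0.5, -0.8]
grip_width: 0.0349
finger_force: 0.0
```

Call:
apply_moves([
  [[10,60,0,0],[10,60,0,0],[10,60,0,0],[9,55,0,0],[0,4,0,0]],
], gripper=40)

```text
time: 31.95
tcp_pos: [0.5894, 0.0087, 0.2562]
eef_rot: [1.0, 0.018, 0.0, -0.002]
force: [-1.0, 0.2, -0.9]
grip_width: 0.0398
finger_force: 0.0
```

Call:
apply_moves([
  [[0,0,0,0],[0,0,0,0]],
])

```text
time: 32.2
tcp_pos: [0.589, -0.0003, 0.2558]
eef_rot: [1.0, 0.011, -0.0, 0.001]
force: [0.3, 0.3, -0.0]
grip_width: 0.0402
finger_force: 0.0
```

```bash
python3 - <<'E'
from h import *
c=cap('top','t6')
s=ctrl.observe();print(s['tcp_pos'],s['force'])
for o in blobs(c): print(np.round(o[0]),np.round(o[1]),o[2],np.round(o[4],3))
for o in blobs(c,(.46,.585,-.43,-.24),.03): print('drawer',np.round(o[0]),np.round(o[1]),o[2],np.round(o[4],3))
E
```

```text
[ 5.89035414e-01 -2.67363857e-04  2.55863506e-01] [ 0.58910778  0.24871413 -1.74732157]
299.0 164.0 189 [ 0.684 -0.122  0.055]
174.0 220.0 281 [0.543 0.194 0.075]
220.0 266.0 134 [0.422 0.087 0.054]
drawer 358.0 214.0 311 [ 0.539 -0.27   0.076]
drawer 383.0 213.0 156 [ 0.541 -0.332  0.076]
```

View pics/t6.png

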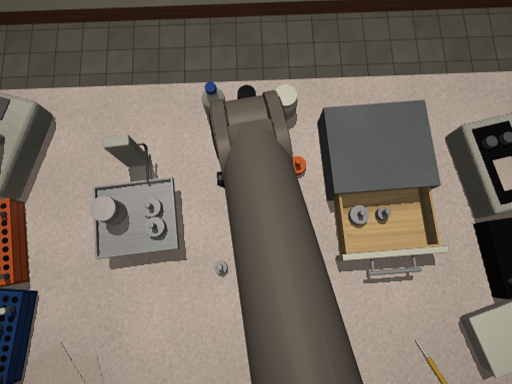

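The view shows two weights standing in the drawer at (359,214) and (383,213), with the pan unchanged. The target is hidden by the arm, so I'll check it from the side camera.

```bash
python3 - <<'E'
from h import *
c=cap('side')
for o in blobs(c): print(np.round(o[0]),np.round(o[1]),o[2],np.round(o[4],3))
E
```

```text
243.0 179.0 44 [0.587 0.029 0.196]
219.0 202.0 217 [ 0.681 -0.12   0.053]
309.0 216.0 211 [ 0.427 -0.083  0.015]
247.0 229.0 163 [0.587 0.001 0.053]
280.0 232.0 166 [0.5   0.009 0.035]
311.0 255.0 190 [0.42  0.09  0.052]
250.0 268.0 102 [0.554 0.196 0.073]
279.0 269.0 188 [0.493 0.19  0.074]
232.0 268.0 30 [0.594 0.198 0.074]
```

Call:
apply_moves([
  [[0,0,-50,0],[0,0,-50,0],[0,0,-30,0],[0,0,-15,0],[0,0,-8,0]],
])

```text
time: 32.92
tcp_pos: [0.5895, 0.0014, 0.1028]
eef_rot: [1.0, 0.012, 0.0, 0.0]
force: [-0.2, 0.0, 0.4]
grip_width: 0.0401
finger_force: 0.0
```

Call:
apply_moves([
  [[0,0,0,0],[0,0,0,0],[0,0,0,0],[0,0,0,0]],
], gripper=5)

```text
time: 33.42
tcp_pos: [0.5897, 0.002, 0.1038]
eef_rot: [1.0, 0.013, 0.001, 0.0]
force: [-0.8, -0.6, 2.1]
grip_width: 0.0123
finger_force: 48.9
```

Call:
apply_moves([
  [[0,0,30,0],[0,0,50,0],[0,0,50,0],[0,0,25,0],[-5,-35,0,0]],
])

```text
time: 34.05
tcp_pos: [0.5858, -0.0291, 0.261]
eef_rot: [1.0, 0.016, 0.003, -0.001]
force: [0.6, -1.4, -3.0]
grip_width: 0.0123
finger_force: 49.0
```

Call:
apply_moves([
  [[-8,-60,0,0],[-9,-60,0,0],[-9,-60,0,0],[-9,-60,0,0],[-9,-60,0,0]],
])

```text
time: 34.67
tcp_pos: [0.5395, -0.3344, 0.2577]
eef_rot: [1.0, 0.013, -0.0, -0.0]
force: [0.9, -0.5, -1.9]
grip_width: 0.0123
finger_force: 49.0
```

Call:
apply_moves([
  [[0,-45,0,0],[0,-15,0,0],[0,0,-45,0],[0,0,-45,0],[0,0,-10,0]],
])

```text
time: 35.3
tcp_pos: [0.5386, -0.3901, 0.1542]
eef_rot: [1.0, 0.014, -0.003, -0.003]
force: [-0.1, -0.2, -2.5]
grip_width: 0.0123
finger_force: 49.1
```

Call:
apply_moves([
  [[0,0,-10,0],[0,0,0,0],[0,0,0,0]],
])

```text
time: 35.67
tcp_pos: [0.541, -0.3935, 0.1497]
eef_rot: [1.0, 0.013, 0.001, 0.001]
force: [0.8, 0.4, -1.9]
grip_width: 0.0119
finger_force: 49.1
```

Call:
apply_moves([
  [[0,0,-12,0],[0,0,-7,0],[0,0,-4,0],[0,0,0,0],[0,0,0,0]],
])

```text
time: 36.3
tcp_pos: [0.5409, -0.3928, 0.1258]
eef_rot: [1.0, 0.013, 0.001, 0.0]
force: [-0.1, 1.6, 4.1]
grip_width: 0.0121
finger_force: 49.4
```

Call:
apply_moves([
  [[0,0,0,0],[0,0,0,0],[0,0,0,0],[0,0,0,0]],
], gripper=35)

```text
time: 36.8
tcp_pos: [0.54, -0.3931, 0.1247]
eef_rot: [1.0, 0.013, -0.0, 0.0]
force: [0.0, -0.2, -1.2]
grip_width: 0.035
finger_force: 0.0
```

Call:
apply_moves([
  [[0,0,30,0],[0,0,50,0],[0,0,50,0],[0,40,0,0],[-10,60,0,0]],
])

```text
time: 37.42
tcp_pos: [0.5305, -0.2937, 0.2558]
eef_rot: [1.0, 0.011, 0.001, 0.001]
force: [1.2, 2.0, 0.0]
grip_width: 0.0348
finger_force: 0.0
```

Call:
apply_moves([
  [[-20,58,0,0],[-20,58,0,0],[-20,58,0,0],[-20,58,0,0],[-20,58,0,0]],
], gripper=40)

```text
time: 38.05
tcp_pos: [0.4294, -0.0012, 0.2552]
eef_rot: [1.0, 0.013, 0.001, 0.0]
force: [1.2, 1.2, 0.3]
grip_width: 0.0399
finger_force: 0.0
```

Call:
apply_moves([
  [[-10,50,0,0],[0,42,0,0],[0,0,0,0],[0,0,0,0]],
])

```text
time: 38.55
tcp_pos: [0.4201, 0.0883, 0.2549]
eef_rot: [1.0, 0.013, -0.0, 0.0]
force: [0.7, 0.2, -0.2]
grip_width: 0.04
finger_force: 0.0
```

```bash
python3 - <<'E'
from h import *
c=cap('side')
s=ctrl.observe();print(s['tcp_pos'],s['force'])
for o in blobs(c): print(np.round(o[0]),np.round(o[1]),o[2],np.round(o[4],3))
c=cap('top');panz(c)
for o in blobs(c,(.46,.585,-.43,-.24),.03): print('drawer',np.round(o[0]),np.round(o[1]),o[2],np.round(o[4],3))
E
```

```text
[0.42021933 0.08782189 0.25484135] [-0.16940768  0.67054656  0.41552484]
218.0 202.0 215 [ 0.682 -0.12   0.052]
316.0 203.0 62 [0.42  0.117 0.196]
309.0 216.0 207 [ 0.427 -0.083  0.015]
280.0 232.0 168 [0.5   0.009 0.034]
311.0 255.0 189 [0.42  0.09  0.052]
250.0 268.0 104 [0.554 0.196 0.073]
279.0 269.0 191 [0.492 0.19  0.074]
233.0 267.0 22 [0.592 0.198 0.073]
pan floor z 0.06333907423788207 sink 0.06166092576211793
drawer 358.0 213.0 315 [ 0.541 -0.27   0.076]
drawer 383.0 212.0 158 [ 0.542 -0.332  0.076]
drawer 406.0 212.0 168 [ 0.54  -0.392  0.076]
```

Call:
apply_moves([
  [[1,0,-50,0],[0,0,-50,0],[0,0,-30,0],[0,0,-15,0],[0,0,-7,0]],
])

```text
time: 39.28
tcp_pos: [0.4215, 0.0884, 0.1026]
eef_rot: [1.0, 0.012, -0.0, 0.0]
force: [-1.0, 0.6, -0.0]
grip_width: 0.04
finger_force: 0.0
```

Call:
apply_moves([
  [[0,0,0,0],[0,0,0,0],[0,0,0,0],[0,0,0,0]],
], gripper=5)

```text
time: 39.78
tcp_pos: [0.4218, 0.0891, 0.1036]
eef_rot: [1.0, 0.013, 0.001, 0.0]
force: [-0.2, -0.4, 3.5]
grip_width: 0.0122
finger_force: 48.9
```

Call:
apply_moves([
  [[0,0,30,0],[0,0,50,0],[0,0,50,0],[0,0,25,0],[5,-35,0,0]],
])

```text
time: 40.4
tcp_pos: [0.4273, 0.0563, 0.2605]
eef_rot: [1.0, 0.016, 0.003, -0.001]
force: [0.6, -0.8, -2.3]
grip_width: 0.0123
finger_force: 49.0
```

Call:
apply_moves([
  [[10,-58,0,0],[10,-58,0,0],[10,-58,0,0],[10,-58,0,0],[10,-58,0,0]],
])

```text
time: 41.02
tcp_pos: [0.476, -0.2375, 0.2577]
eef_rot: [1.0, 0.013, -0.0, -0.0]
force: [1.7, 0.2, -1.8]
grip_width: 0.0117
finger_force: 49.0
```

Call:
apply_moves([
  [[10,-55,0,0],[4,-33,0,0],[0,-10,0,0],[0,0,0,0],[0,0,-45,0]],
])

```text
time: 41.65
tcp_pos: [0.4931, -0.3333, 0.2161]
eef_rot: [1.0, 0.014, 0.004, 0.002]
force: [1.1, 0.4, -3.0]
grip_width: 0.0123
finger_force: 49.2
```

Call:
apply_moves([
  [[0,0,-45,0],[0,0,-20,0],[0,0,0,0],[0,0,0,0]],
])

```text
time: 42.15
tcp_pos: [0.4912, -0.3332, 0.1492]
eef_rot: [1.0, 0.014, 0.001, 0.0]
force: [-0.7, 0.8, -1.3]
grip_width: 0.0121
finger_force: 49.1
```

Call:
apply_moves([
  [[0,0,-12,0],[0,0,-7,0],[0,0,-4,0],[0,0,0,0],[0,0,0,0]],
])

```text
time: 42.78
tcp_pos: [0.4908, -0.3339, 0.1256]
eef_rot: [1.0, 0.013, 0.001, 0.0]
force: [-0.1, 2.0, 3.0]
grip_width: 0.0121
finger_force: 49.5
```

Call:
apply_moves([
  [[0,0,0,0],[0,0,0,0],[0,0,0,0],[0,0,0,0]],
], gripper=35)

```text
time: 43.28
tcp_pos: [0.49, -0.334, 0.1248]
eef_rot: [1.0, 0.013, -0.0, 0.0]
force: [0.8, -0.6, -0.2]
grip_width: 0.035
finger_force: 0.0
```

Call:
apply_moves([
  [[0,0,30,0],[0,0,50,0],[0,0,50,0],[-40,-4,0,0],[-50,0,0,0]],
])

```text
time: 43.9
tcp_pos: [0.4, -0.3383, 0.2558]
eef_rot: [1.0, 0.013, 0.001, 0.001]
force: [-0.9, -0.2, 0.3]
grip_width: 0.035
finger_force: 0.0
```

Call:
apply_moves([
  [[-50,0,0,0],[-16,0,0,0],[0,0,0,0],[0,0,0,0],[0,0,0,0]],
], gripper=0)

```text
time: 44.52
tcp_pos: [0.3357, -0.3377, 0.2549]
eef_rot: [1.0, 0.014, 0.0, 0.0]
force: [0.1, 0.1, 1.0]
grip_width: -0.0
finger_force: 0.0
```

```bash
python3 - <<'E'
from h import *
c=cap('top','t7')
s=ctrl.observe();print(s['tcp_pos'],s['force'])
for o in blobs(c): print(np.round(o[0]),np.round(o[1]),o[2],np.round(o[4],3))
panz(c)
for o in blobs(c,(.465,.585,-.43,-.24),.03): print('drawer',np.round(o[0]),np.round(o[1]),o[2],np.round(o[4],3))
for n in('top','side'):
    P=cloud(cap(n));m=(P[...,0]>.37)&(P[...,0]<.44)&(P[...,1]<-.26)&(P[...,1]>-.42)&(P[...,2]>.055)&(P[...,2]<.078)
    print(n,m.sum(),np.percentile(P[m],[2,30,98],axis=0))
E
```

```text
[ 0.33546403 -0.3377728   0.2548473 ] [0.46994295 0.3356101  1.06864213]
296.0 165.0 270 [ 0.683 -0.122  0.054]
174.0 220.0 277 [0.542 0.194 0.075]
251.0 234.0 137 [0.502 0.006 0.036]
288.0 261.0 369 [ 0.429 -0.085  0.016]
pan floor z 0.06334934239020185 sink 0.061650657609798154
drawer 358.0 213.0 315 [ 0.543 -0.269  0.076]
drawer 382.0 212.0 158 [ 0.544 -0.331  0.076]
drawer 406.0 212.0 166 [ 0.541 -0.392  0.077]
drawer 386.0 232.0 159 [ 0.491 -0.333  0.077]
top 336 [[ 0.39285026 -0.39552518  0.06110715]
 [ 0.39846147 -0.36983271  0.06491034]
 [ 0.43368847 -0.27422852  0.07003375]]
side 117 [[ 0.39197044 -0.39196717  0.05934058]
 [ 0.39772798 -0.36249753  0.06314358]
 [ 0.4285027  -0.27214075  0.06798333]]
```

View pics/t7.png

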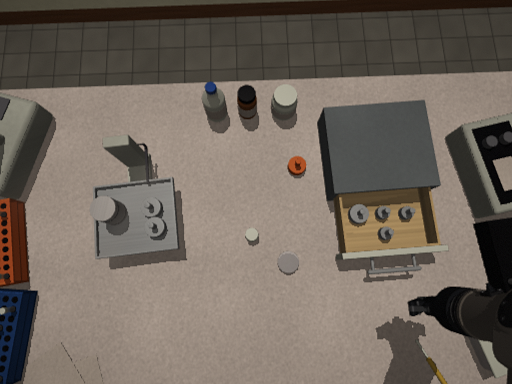

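The view shows all four leftovers standing in the drawer at (359,214), (383,212), (406,212) and (386,233). The cup and both weights are on the pan, and the dish (288,262) and pot (252,235) are in place. Now I'll push the handle.

Call:
apply_moves([
  [[0,0,-45,0],[0,0,-45,0],[0,0,-30,0],[0,0,-14,0],[0,0,0,0]],
])

```text
time: 45.3
tcp_pos: [0.3342, -0.3378, 0.1205]
eef_rot: [1.0, 0.013, -0.0, -0.0]
force: [-0.8, -0.3, 0.9]
grip_width: -0.0002
finger_force: 0.0
```

Call:
apply_moves([
  [[12,0,0,0],[12,0,0,0],[6,0,0,0],[6,0,0,0],[6,0,0,0]],
])

```text
time: 45.92
tcp_pos: [0.3764, -0.338, 0.121]
eef_rot: [1.0, 0.013, -0.0, 0.0]
force: [-1.4, 1.1, 0.6]
grip_width: -0.0001
finger_force: 0.0
```

Call:
apply_moves([
  [[8,0,0,0],[10,0,0,0],[10,0,0,0],[10,1,0,0],[10,1,0,0]],
])

```text
time: 46.55
tcp_pos: [0.4248, -0.3363, 0.1209]
eef_rot: [1.0, 0.013, 0.0, 0.0]
force: [-2.3, -1.8, 0.1]
grip_width: -0.0001
finger_force: 0.7
```

Call:
apply_moves([
  [[10,0,0,0],[10,1,0,0],[10,0,0,0],[10,1,0,0],[10,0,0,0]],
])

```text
time: 47.18
tcp_pos: [0.4749, -0.3338, 0.121]
eef_rot: [1.0, 0.013, -0.0, -0.0]
force: [-1.6, -0.3, 0.2]
grip_width: 0.0
finger_force: 0.7
```

Call:
apply_moves([
  [[10,1,0,0],[8,0,0,0],[6,0,0,0],[5,0,0,0],[5,0,0,0]],
])

```text
time: 47.8
tcp_pos: [0.5082, -0.3327, 0.1208]
eef_rot: [1.0, 0.013, -0.0, -0.0]
force: [-1.6, 0.5, 0.2]
grip_width: -0.0001
finger_force: 0.6
```

Call:
apply_moves([
  [[4,0,0,0],[4,0,0,0],[2,0,0,0],[2,0,0,0],[0,0,0,0]],
])

```text
time: 48.42
tcp_pos: [0.5205, -0.3332, 0.1211]
eef_rot: [1.0, 0.013, 0.0, 0.0]
force: [0.7, -0.5, 0.4]
grip_width: 0.0001
finger_force: 0.0
```

Call:
apply_moves([
  [[2,0,0,0],[2,0,0,0],[2,0,0,0],[2,0,0,0]],
])

```text
time: 48.92
tcp_pos: [0.5254, -0.3332, 0.1208]
eef_rot: [1.0, 0.012, -0.003, -0.001]
force: [-9.4, 1.3, 8.7]
grip_width: 0.0005
finger_force: 4.8
```

Call:
apply_moves([
  [[2,0,0,0],[2,0,0,0],[1,0,0,0]],
])

```text
time: 49.3
tcp_pos: [0.5261, -0.3335, 0.1204]
eef_rot: [1.0, 0.012, -0.008, -0.002]
force: [-17.8, 2.7, 14.3]
grip_width: 0.0
finger_force: 8.9
```

The drawer is at its stop, since force rises with no further travel. I'll back off, lift away and check.

Call:
apply_moves([
  [[-12,0,0,0],[-30,0,0,0],[-40,0,0,0],[-20,0,30,0],[0,0,50,0]],
])

```text
time: 49.92
tcp_pos: [0.4288, -0.3328, 0.2003]
eef_rot: [1.0, 0.012, -0.001, -0.001]
force: [0.8, -0.5, 0.2]
grip_width: -0.0002
finger_force: 0.0
```

Call:
apply_moves([
  [[-30,0,50,0],[-40,0,30,0],[0,0,0,0],[0,0,0,0],[0,0,0,0]],
])

```text
time: 50.55
tcp_pos: [0.3621, -0.3323, 0.2799]
eef_rot: [1.0, 0.014, -0.0, -0.001]
force: [-0.7, -0.4, -0.3]
grip_width: -0.0
finger_force: 0.0
```

```bash
python3 - <<'E'
from h import *
c=cap('top','t8');cv2.imwrite('pics/s8.png',cap('side')['pixels'][:,:,::-1])
print(ctrl.observe()['tcp_pos'],ctrl.observe()['time']);panz(c);P=cloud(c)
for o in blobs(c): print(np.round(o[0]),np.round(o[1]),o[2],np.round(o[4],3))
m=(P[...,0]>.5)&(P[...,0]<.6)&(P[...,1]<-.26)&(P[...,1]>-.42)&(P[...,2]>.055)&(P[...,2]<.078);print('handle',np.percentile(P[m],[2,50,98],axis=0))
m=(P[...,0]>.5)&(P[...,0]<.7)&(P[...,1]<-.22)&(P[...,1]>-.44)&(P[...,2]>.078)&(P[...,2]<.093);print('front',np.percentile(P[m],[2,50,98],axis=0))
E
```

```text
[ 0.3618316  -0.33248757  0.27983937] 50.65
pan floor z 0.06327644479358166 sink 0.06172355520641834
296.0 164.0 264 [ 0.683 -0.122  0.054]
174.0 220.0 281 [0.544 0.194 0.075]
251.0 234.0 135 [0.501 0.006 0.036]
288.0 261.0 368 [ 0.429 -0.085  0.016]
handle [[ 0.53535902 -0.40978999  0.05776884]
 [ 0.54531166 -0.33392579  0.06591802]
 [ 0.58028462 -0.26699382  0.0771187 ]]
front [[ 0.57370992 -0.43602064  0.08044666]
 [ 0.58373027 -0.3288937   0.08706529]
 [ 0.59446821 -0.22393865  0.09163019]]
```

View pics/t8.png

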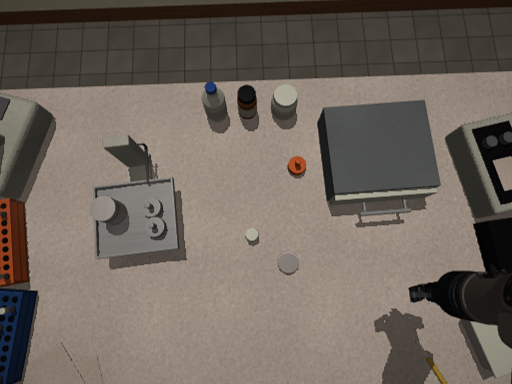

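View pics/s8.png

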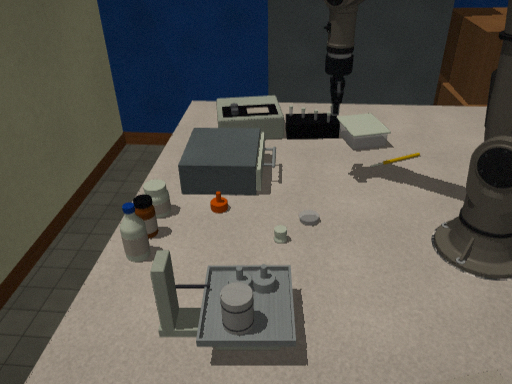

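Both views show the drawer shut: its front stands 14 mm ahead of the cabinet top, which is the geometry for fully closed. The cup is upright at (105,209) with both weights beside it, and the dish and pot are unmoved. Handing in.

```bash
python3 -c "
from workcell import ctrl
print(ctrl.hand_in())"
```

```text
the job is handed in; nothing more can be done
None
```

Job handed in: the cup stands upright on the pan with two 400 g weights and a sink of about 61 mm (band 53–63, worked out from the pan's sink since no camera saw the gauge face), the other four weights are in the fully shut drawer, and the dish and pot were left where they stood.

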